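# Put the dough scorer away safely

## Task

Put the dough scorer (the black square-handled tool with its blade out) away: push its steel end button fully in against the front face of the steel bench stop, so that the blade goes in, and lay it flat, without dropping it, on the floor of the empty compartment of the round tray. For that, turn the tray's clear cover by its upright lug until the opening lines up with the empty compartment, and leave the cover there. Leave the other things where they are.

Things in the scene. Friction and masses are not known exactly. Their poses are not given: they have to be found in the camera images.
- scorer: the dough scorer: black square handle 30 x 30 mm, lying flat; origin at its centre, half-way up (15 mm above the bench at the start). x runs along it: handle from -37 to +55 mm, beyond that a round steel button, out to +69 mm (+57 when in). Mass 0.1 to 0.2 kg. Grip it across its 30 mm width, near the origin; at the start its +x (button end) points roughly away from the robot
- nose (a point): front end of the scorer's aluminium nose (22 mm wide, 24 mm high, 18 mm long), 55 mm from its origin, away from the button; a thin blade stands out 21 mm from it and draws in by 12 mm as the button goes in
- button (a joint): travel of the scorer's button (m): 0 out (start), 0.012 fully in. It takes about 7 N throughout and stays where it is pushed (it clicks in, there is no return spring)
- button_end (a point): centre of the outer end of the scorer's button
- stop: bench stop: steel block 40 mm deep (x), 110 mm wide (y), 70 mm high, bolted to the bench (low foot plate 150 mm wide, 8 mm high, not in front of the face); origin at the centre of its underside. It cannot move
- stop_face (a point): centre of the stop's front face, 35 mm above the bench; -x points out of the face, roughly towards the robot; y along the face
- tray: round aluminium tray, fixed to the bench, 260 mm across, 24 mm high, wall 4 mm, floor top 5 mm above the bench; origin at the centre of its underside. Three compartments of 120 degrees, parted by radial walls 4 mm thick, 23 mm high; hub 32 mm across. Its +x points to the middle of the empty compartment; the other two hold a scraper and a brush
- empty (a point): middle of the empty compartment, on its floor (5 mm above the bench), 80 mm from the tray's centre; x points outwards from the tray's centre, y across the compartment, in which direction it is some 200 mm wide here, so that the scorer fits lying along y, centred here
- cover (a joint): angle of the clear cover (rad, anticlockwise from above): 0, or a whole turn, when its opening is right over the empty compartment. Turns without end either way against about 0.1 N m and stays where it is left
- gap (a point): middle of the cover's opening, 80 mm from the tray's centre, 29 mm above the bench; x points outwards. The cover is a flat clear 240 degree sector of 130 mm radius, 25 to 29 mm above the bench, with white strips along both edges of its 120 degree opening and a white cap 40 mm across in the middle, 35 mm above the bench
- lug (a point): top of the cover's lug: white upright pin 18 mm across, 100 mm from the tray's centre, opposite the opening; it stands from the cover (29 mm) to 73 mm above the bench. Push it sideways
- card_scraper: dough scraper lying in another compartment of the tray, 110 mm long; underside of its wooden grip
- brush: pastry brush lying in the third compartment, about 140 mm long; on its underside
- rolling_pin_mid (a point): wooden rolling pin lying on the bench, roller 240 mm long and 48 mm across, a handle of 60 mm at each end; its centre
- bowl_mid (a point): white bowl, 140 mm across, 55 mm high; its centre, half-way up
- spatula_mid (a point): small turner lying flat, 200 mm long, blade to its +x, blade 65 mm wide; its middle
- tin_mid (a point): plain steel can, 70 mm across, 100 mm high, standing; its centre, half-way up
- jar_mid (a point): white plastic jar, 72 mm across, 90 mm high, standing; its centre, half-way up
Mind the look-alikes: they are no part of the job. What is shaped like the stop but blue is not meant. Of the things that look like the scorer, take the one that is farthest to the robot's left at the start.

How it is judged (in metres and radians):
On the way:
1. the button is pushed fully in with its end against the stop's front face (value of joint button above 0.01 m and x of button_end in the frame of stop_face between -0.005 and 0.006 m and contact force between scorer and stop above 1 N).
At the end, for the whole second after the job is handed in: Button in (over 9 of 12 mm); middle of the cover's opening within 18 mm of the empty compartment's; scorer still and flat on that compartment's floor (centre below 22.5 mm, level to 4 degrees, 40 to 115 mm out from the tray's centre, within 60 mm of the compartment's middle line) (value of joint button above 0.009 m and horizontal distance between gap and empty below 0.018 m and x of scorer in the frame of tray between 0.04 and 0.115 m and y of scorer in the frame of tray between -0.06 and 0.06 m and z of scorer in the frame of tray below 0.0225 m and angle between scorer's own x axis and vertical between 1.5 and 1.64 rad and linear speed of scorer below 0.02 m/s); the robot touches nothing.
It fails at once if the scorer is dropped from more than about 30 mm (falls faster than 0.8 m/s out of the gripper) (linear speed of scorer above 0.8 m/s and contact force between scorer and the fingers below 0.3 N).
It fails at once if another thing on the bench or in the tray is shifted by more than 40 mm (distance of any of rolling_pin_mid, bowl_mid, spatula_mid, tin_mid, jar_mid, card_scraper, brush from where it was at the start of the episode above 0.04 m).
It also fails if it takes over 72 s, if anything falls off the work surface, if the arm or the gripper's body presses on something with over 40 N, if the wrist force passes 120 N, or if a joint passes its speed limit or range.

## Robot

A 6-joint arm with a two-finger parallel gripper is mounted at the origin on the work surface. World frame = base frame: x ahead of the robot, y to its left, z up, the work surface at z = 0. Lengths are in m, angles in degrees, forces in N, time in s.
With the tool pointing down it reaches from about 0.3 to 0.75 m from the base axis. Payload 8.5 kg.
Tool frame: the origin (TCP) lies at the very end of the fingers, on their centre line; the grasp point (between the pads) lies 19 mm behind it (env.grip_depth is the z of the grasp point in the tool frame, in m); z points along the fingers, y is the direction in which the jaws open and shut (so a half turn about z gives the same grasp; the last joint's range is limited). The gripper opens to 85 mm and grips with 20 to 120 N. Pads are 22 mm wide; open, the fingers measure 114 mm over their backs; the gripper's body (76 mm by 85 mm) begins 54 mm behind the grasp point. The pads swing forward as they close: fully open they stand 13 mm farther back than shut.
Start: joints at [60.602, 21.807, 74.336, -0, 83.858, -12.336], TCP at [0.161, 0.526, 0.231] pointing down, gripper open.
Joint ranges: [-178.18, 178.18], [-50.72, 133.34], [12.68, 142.11], [-81.47, 261.47], [9.98, 163.14], [-165.26, 165.26]. Speed limits (degrees/s): [136.94, 136.94, 180, 180, 180, 180].

## Interface

Orientations are given as a 3x3 rotation matrix whose columns are the frame's x, y, z axes.
In Python, from rig import env gives the robot as it stands.
- The arm moves only by the tool apply_moves, never from a script. Its argument "plan" is a list of rows, each an object of numbers: "tx", "ty", "tz": the shift along the world's x, y, z in mm; "rx", "ry", "rz": the turn, a rotation vector about the world's x, y, z in rad; "jaw": the opening, from -1 (shut) to 1 (fully open). A call has 1 to 12 rows; each row is the pose to reach, as a shift and turn from the pose measured when the call began; what a row does not reach only later rows make up. A row lasts 1/10 s, in which the tool goes at most 50 mm and 8.59 degrees, less where a joint would pass 70% of its speed; a pose out of reach is approached as far as the arm can. A call with a gripper value outside its range is refused whole. The fingers move at their own pace and stop on an object; "grip_force" is the grip in N (left out, the last holds). Time passes only in rows, so rows that repeat a pose let the fingers close. It gives the time, the measured TCP pose, the force and the opening at its end, in the units of the state.
- env.observe(): the state, without advancing time (a new reading comes with each control period).
- env.get_image(name): name is "scene" or "top" or "wrist"; returns a dict with "image" (480x640x3 uint8, red, green, blue), "intrinsics" (3x3 intrinsics, pixels), "world_from_camera" (4x4, takes a point from camera to world coordinates). Camera axes: x right, y up, looking along -z (the intrinsics and any distortion apply to the point x, -y, -z); pixel columns grow to the right and rows downward; lengths in m; the calibration is good to about 2 mm. A picture is of the moment at which its call begins. There is no depth.
- env.close_job(): hands the job in, once; it reports no verdict.
The state is a dict: "time_s": time; "q": joint angles; "qvel": joint speeds; "joint_efforts": joint torques, N m; "position": TCP position; "tool_rot": TCP orientation; "ft_force": force on the tool from outside, world axes, zero at the start; "wrist_torque": the same for the moment, N m; "grip_width": finger opening in m.
Only numpy, scipy, OpenCV 4.12 (cv2) and the standard library are available. Lean on these libraries where they do the work, as an engineer would, in place of code of your own. Each camera call takes 0.05 s, during which the arm holds its last target.

## Working session

There is one attempt and no reset: what is moved stays moved. The work goes in short steps, Python scripts to look and compute and a tool call to move; the robot and the scene stay as the last step left them, time stands still between calls to the robot, and variables do not carry over. Pictures are saved under pics/ and viewed, and the job is handed in when it is done.

Besides the shell and the picture viewer there is one more tool, called after ">>>" as a command line: name --argument value ..., lists and objects as JSON in quotes. apply_moves: Moves the arm, as the interface text tells. Its arguments: {"type":"object","properties":{"plan":{"type":"array","items":{"type":"object","properties":{"tx":{"type":"number"},"ty":{"type":"number"},"tz":{"type":"number"},"rx":{"type":"number"},"ry":{"type":"number"},"rz":{"type":"number"},"jaw":{"type":"number"}}}},"grip_force":{"type":"number"}},"required":["plan"]}

```bash
ls; mkdir -p pics
python3 - <<'E'
from rig import env
import cv2,pickle
s=env.observe();print(s['position'],s['tool_rot'],s['grip_width'],env.grip_depth)
for n in ['scene','top','wrist']:
    d=env.get_image(n);cv2.imwrite(f'pics/{n}0.png',d['image'][:,:,::-1]);pickle.dump(d,open(f'{n}0.pkl','wb'))
    print(n,d['intrinsics'],d['world_from_camera'],[k for k in d])
E
```

```text
pics
[0.16120973 0.52552267 0.23071338] [[-9.55997082e-01  2.93375307e-01 -7.13103514e-04]
 [ 2.93376017e-01  9.55996262e-01 -1.28820224e-03]
 [ 3.03797565e-04 -1.44072505e-03 -9.99998916e-01]] 0.08510992156548178 -0.0187
scene [[519.37494484   0.         322.01874582]
 [  0.         519.37494484 240.49319179]
 [  0.           0.           1.        ]] [[-0.80636041 -0.45554478  0.37717614  1.2245843 ]
 [ 0.59133525 -0.60992915  0.52755006  0.85502523]
 [-0.01027195  0.64843303  0.7612024   1.38883858]
 [ 0.          0.          0.          1.        ]] ['image', 'intrinsics', 'world_from_camera']
top [[437.46303243   0.         328.59600795]
 [  0.         437.46303243 243.65664685]
 [  0.           0.           1.        ]] [[ 0.02540161  0.99249404 -0.11962582  0.40218069]
 [-0.99940674  0.02799627  0.02005916 -0.0751922 ]
 [ 0.02325768  0.11904532  0.99261639  1.27192701]
 [ 0.          0.          0.          1.        ]] ['image', 'intrinsics', 'world_from_camera']
wrist [[376.29066369   0.         319.99108078]
 [  0.         376.29066369 236.11208212]
 [  0.           0.           1.        ]] [[ 0.29266319 -0.91417416 -0.28041729  0.08917343]
 [ 0.95621454  0.27935998  0.08724538  0.54719138]
 [-0.0014201  -0.2936726   0.95590501  0.37353938]
 [ 0.          0.          0.          1.        ]] ['image', 'intrinsics', 'world_from_camera']
```

View pics/top0.png

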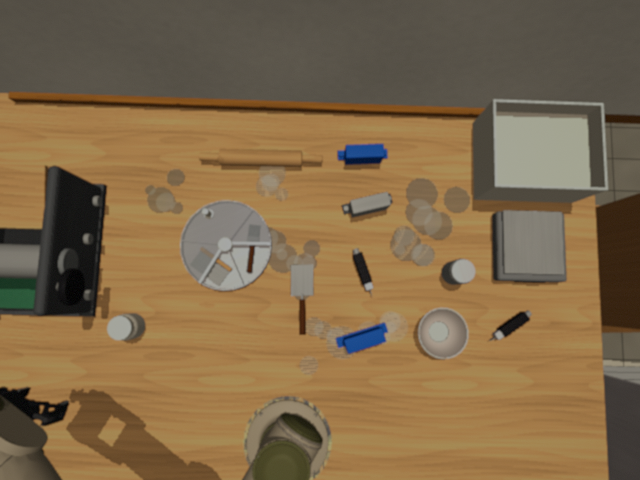

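View pics/scene0.png

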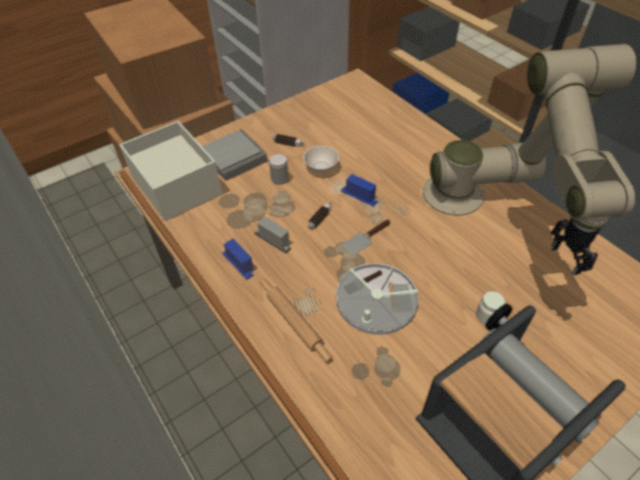

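View pics/wrist0.png

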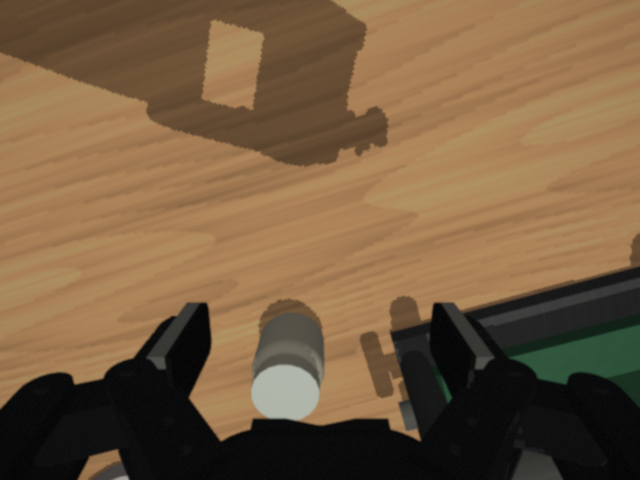

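Run:
```python
import cv2,numpy as np
a=cv2.imread('pics/top0.png');b=cv2.imread('pics/scene0.png')
A=cv2.resize(a[190:305,165:290],None,fx=4.6,fy=4.6,interpolation=2)
B=cv2.resize(b[250:345,325:430],None,fx=5,fy=5,interpolation=2)
C=cv2.resize(a[130:360,320:420],None,fx=2.5,fy=2.5,interpolation=2)
cv2.imwrite('pics/za.png',A);cv2.imwrite('pics/zb.png',B);cv2.imwrite('pics/zc.png',C)
```

```text
(no output)
```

View pics/za.png

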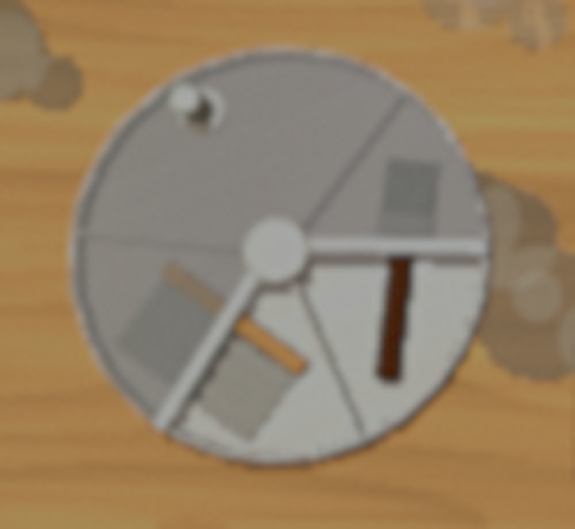

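View pics/zb.png

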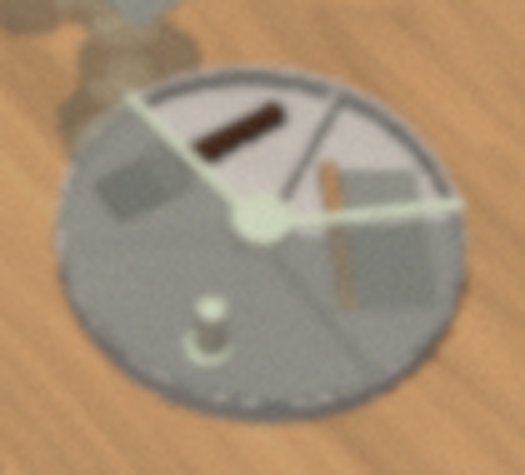

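View pics/zc.png

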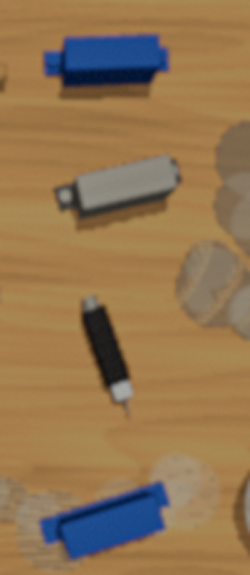

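```bash
cat > h.py <<'E'
import numpy as np,cv2,pickle
def load(n): return pickle.load(open(n+'.pkl','rb'))
def ray(d,p):
    K=d['intrinsics'];T=d['world_from_camera']
    v=np.linalg.inv(K)@np.array([p[0],p[1],1.]);v=np.array([v[0],-v[1],-v[2]])
    return T[:3,3],T[:3,:3]@v
def onz(d,p,z):
    o,v=ray(d,p);return o+v*(z-o[2])/v[2]
def proj(d,X):
    T=d['world_from_camera'];c=T[:3,:3].T@(np.asarray(X,float)-T[:3,3]);K=d['intrinsics']
    return np.array([K[0,0]*c[0]/-c[2]+K[0,2],K[1,1]*-c[1]/-c[2]+K[1,2]])
def tri(d1,p1,d2,p2):
    o1,v1=ray(d1,p1);o2,v2=ray(d2,p2)
    s=np.linalg.lstsq(np.c_[v1,-v2],o2-o1,rcond=None)[0]
    a=o1+s[0]*v1;b=o2+s[1]*v2;return (a+b)/2,np.linalg.norm(a-b)
def za(p): return (165+(p[0]-1.8)/4.6,190+(p[1]-1.8)/4.6)
def zb(p): return (325+(p[0]-2)/5,250+(p[1]-2)/5)
def zc(p): return (320+(p[0]-.75)/2.5,130+(p[1]-.75)/2.5)
E
python3 - <<'E'
from h import *
np.set_printoptions(precision=4,suppress=True)
t=load('top0');s=load('scene0')
c=onz(t,za((275,250)),.035);print('cap top',c,'scene',onz(s,zb((262,220)),.035))
print('cap tri',tri(t,za((275,250)),s,zb((262,220))))
lt=onz(t,za((184,98)),.073);ls=onz(s,zb((211,308)),.073);print('lug',lt,ls,tri(t,za((184,98)),s,zb((211,308))))
ang=lambda p:np.degrees(np.arctan2(*(p-c)[1::-1]))
print('lug ang',ang(lt),ang(ls))
for p in [(485,246),(165,424)]:print('strip',ang(onz(t,za(p),.029)))
for p in [(405,98),(80,237),(365,435)]:q=onz(t,za(p),.023);print('wall',ang(q),np.linalg.norm((q-c)[:2]))
for p in [(335,100),(372,372)]:q=onz(s,zb(p),.023);print('wall s',ang(q))
# scorer
but=onz(t,zc((90,299)),.015);nose=onz(t,zc((122,392)),.027)
print('button',but,'nose',nose)
# dark mask centroid in top
im=t['image'];m=((im.max(2)<45)).astype(np.uint8);m[:240]=0;m[310:]=0;m[:,:340]=0;m[:,385:]=0
n,l,st,ce=cv2.connectedComponentsWithStats(m);print(st,ce)
k=1+np.argmax(st[1:,4]);pts=np.argwhere(l==k)[:,::-1].astype(np.float32);r=cv2.minAreaRect(pts);print(r,[onz(t,q,.03) for q in cv2.boxPoints(r)],onz(t,ce[k],.03))
E
```

```text
cap top [0.5421 0.1949 0.035 ] scene [0.545  0.1972 0.035 ]
cap tri (array([0.5427, 0.1955, 0.0311]), np.float64(0.0006366060414554909))
lug [0.6282 0.246  0.073 ] [0.6293 0.2461 0.073 ] (array([0.6287, 0.246 , 0.0722]), np.float64(0.0007641151833462896))
lug ang 30.66017166850849 30.388730874097934
strip -86.9493427034122
strip 150.01787967481454
wall -36.37069263322277 0.12384954614565723
wall 87.17886328113917 0.12357712538964843
wall -152.30058507305134 0.12611138005426245
wall s -155.1263727342942
wall s 82.77502773166941
button [ 0.5394 -0.1794  0.015 ] nose [ 0.4329 -0.2168  0.027 ]
[[     0      0    640    480 306944]
 [   354    253     17     31    256]] [[319.465  239.4762]
 [361.4766 268.0234]]
((361.3823547363281, 267.97064208984375), (29.39579963684082, 8.946547508239746), 70.34617614746094) [array([ 0.5193, -0.1686,  0.03  ]), array([ 0.5286, -0.1925,  0.03  ]), array([ 0.4505, -0.222 ,  0.03  ]), array([ 0.4414, -0.1982,  0.03  ])] [ 0.4847 -0.1956  0.03  ]
```

>>> apply_moves --plan '[{"tx":45,"ty":-27,"tz":0,"rz":0.1,"jaw":0.5},{"tx":90,"ty":-54,"tz":0,"rz":0.2},{"tx":135,"ty":-81,"tz":0,"rz":0.3},{"tx":180,"ty":-108,"rz":0.4},{"tx":225,"ty":-135,"rz":0.5},{"tx":270,"ty":-162,"rz":0.6},{"tx":315,"ty":-189,"rz":0.7},{"tx":360,"ty":-216,"rz":0.8},{"tx":410,"ty":-245,"tz":-30,"rz":0.833},{"tx":450,"ty":-270,"tz":-70,"rz":0.833},{"tx":468,"ty":-280,"tz":-110,"rz":0.833,"jaw":0.5},{"tx":468,"ty":-280,"tz":-110,"rz":0.833,"jaw":0.5}]'

```text
validation failed for argument at $.pl...
```

Run:
```python
from rig import env
import cv2,pickle
s=env.observe();print(s['time_s'],s['q'],s['position'],s['tool_rot'],s['grip_width'],s['ft_force'])
for n in ['wrist']:
    d=env.get_image(n);cv2.imwrite(f'pics/{n}1.png',d['image'][:,:,::-1]);pickle.dump(d,open(f'{n}1.pkl','wb'))
```

```text
0.15 [ 6.06019490e+01  2.18291679e+01  7.43697084e+01  9.42211321e-04
  8.38594550e+01 -1.23361030e+01] [0.16126558 0.52560055 0.23091116] [[-9.55987507e-01  2.93406922e-01 -5.13990579e-04]
 [ 2.93407279e-01  9.55987132e-01 -8.78950264e-04]
 [ 2.33478288e-04 -9.91074050e-04 -9.99999482e-01]] 0.08546841645412626 [-0.19356796 -0.33590626 -0.72660801]
```

View pics/wrist1.png

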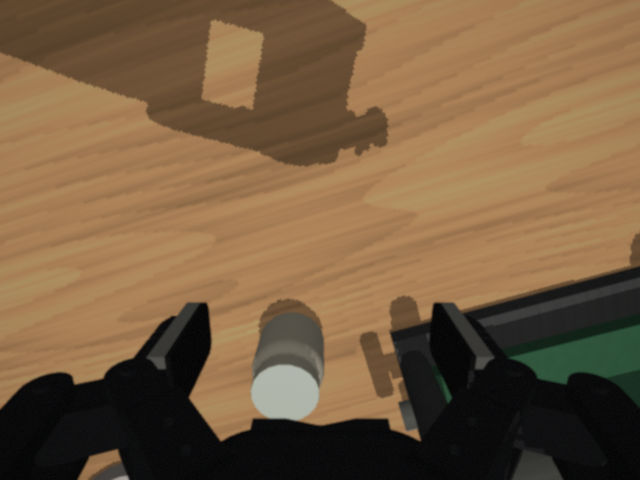

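>>> apply_moves --plan '[{"tx":45,"ty":-27,"tz":0,"rx":0,"ry":0,"rz":0.1,"jaw":0.5},{"tx":90,"ty":-54,"tz":0,"rx":0,"ry":0,"rz":0.2,"jaw":0.5},{"tx":135,"ty":-81,"tz":0,"rx":0,"ry":0,"rz":0.3,"jaw":0.5},{"tx":180,"ty":-108,"tz":0,"rx":0,"ry":0,"rz":0.4,"jaw":0.5},{"tx":225,"ty":-135,"tz":0,"rx":0,"ry":0,"rz":0.5,"jaw":0.5},{"tx":270,"ty":-162,"tz":0,"rx":0,"ry":0,"rz":0.6,"jaw":0.5},{"tx":315,"ty":-189,"tz":0,"rx":0,"ry":0,"rz":0.7,"jaw":0.5},{"tx":360,"ty":-216,"tz":0,"rx":0,"ry":0,"rz":0.8,"jaw":0.5},{"tx":410,"ty":-245,"tz":-30,"rx":0,"ry":0,"rz":0.833,"jaw":0.5},{"tx":450,"ty":-270,"tz":-70,"rx":0,"ry":0,"rz":0.833,"jaw":0.5},{"tx":468,"ty":-280,"tz":-110,"rx":0,"ry":0,"rz":0.833,"jaw":0.5},{"tx":468,"ty":-280,"tz":-110,"rx":0,"ry":0,"rz":0.833,"jaw":0.5}]'

```text
time_s: 1.4
position: [0.6304, 0.2438, 0.118]
tool_rot: [[-0.861, -0.509, -0.002], [-0.509, 0.861, -0.001], [0.003, -0.0, -1.0]]
ft_force: [0.4, 0.6, 0.6]
grip_width: 0.064
```

Run:
```python
from rig import env
import cv2,pickle
s=env.observe();print(s['time_s'],s['q'],s['position'],s['tool_rot'],s['grip_width'],s['ft_force'])
for n in ['wrist']:
    d=env.get_image(n);cv2.imwrite(f'pics/{n}1b.png',d['image'][:,:,::-1]);pickle.dump(d,open(f'{n}1.pkl','wb'))
```

```text
1.4 [ 1.11523378e+01  3.95370476e+01  6.15920043e+01 -5.97228016e-02
  7.90048280e+01 -1.09406417e+02] [0.63038092 0.2437669  0.11804509] [[-8.61003878e-01 -5.08594077e-01 -2.09450716e-03]
 [-5.08592028e-01  8.61006405e-01 -1.45583232e-03]
 [ 2.54381177e-03 -1.88227632e-04 -9.99996747e-01]] 0.0639782482718831 [0.36390866 0.56830377 0.58274153]
```

View pics/wrist1b.png

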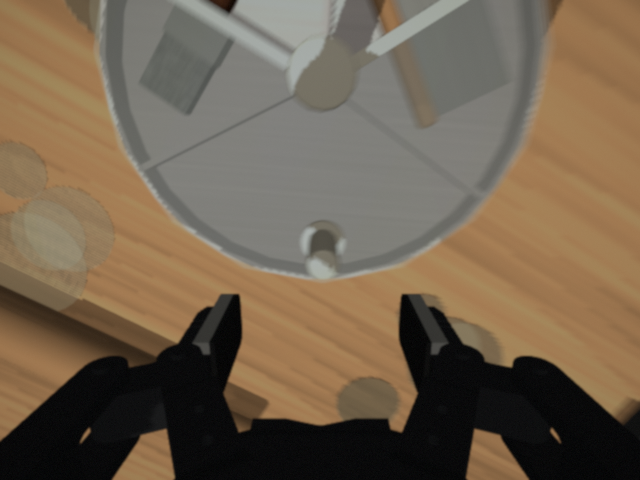

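Run:
```python
from h import *
np.set_printoptions(precision=4,suppress=True)
w=load('wrist1')
print(onz(w,(322,264),.073),onz(w,(322,77),.035))
c=np.array([.543,.1955,0])
ang=lambda p:np.degrees(np.arctan2(*(p-c)[1::-1]))
for p in [(145,166),(480,193)]:
  q=onz(w,p,.023);print(q,ang(q),np.linalg.norm((q-c)[:2]))
# plan: lug angle th (deg) -> TCP
th0=30.7
for c_,r in [((.543,.1955),.1)]:
  for k in range(0,24):
    th=30.7-8*k
    print(k,th,c_[0]+r*np.cos(np.radians(th)),c_[1]+r*np.sin(np.radians(th)))
```

```text
[0.6278 0.2433 0.073 ] [0.5447 0.1941 0.035 ]
[0.6444 0.1246 0.023 ] -34.97775296428929 0.12370097822195562
[0.5512 0.3154 0.023 ] 86.07877049454974 0.1202243516435115
0 30.7 0.6289852271596874 0.24655429179116056
1 22.7 0.6352538089456247 0.2340906042324319
2 14.7 0.6397267752775877 0.22087579445848057
3 6.699999999999999 0.6423170649538487 0.2071670737099333
4 -1.3000000000000007 0.6429742609322698 0.19323126664272186
5 -9.3 0.6416855716406807 0.1793396178896639
6 -17.3 0.6384760799502798 0.1657625125922214
7 -25.3 0.6334082549660779 0.15276421366128076
8 -33.3 0.6265807361368271 0.14059771820018685
9 -41.3 0.6181264133503511 0.12949983320390634
10 -49.3 0.6082098403830393 0.11968656638023478
11 -57.3 0.5970240320477656 0.11134892180546939
12 -65.3 0.5847867073801077 0.10464918224732783
13 -73.3 0.5717360519849712 0.09971775051546851
14 -81.3 0.558126082024722 0.09665061131913165
15 -89.3 0.5442217000835248 0.0955074630339548
16 -97.3 0.530293539139865 0.09631055574099703
17 -105.3 0.5166126950034627 0.09904425815422019
18 -113.3 0.5034454497437035 0.10365536186569128
19 -121.3 0.4910480888120491 0.11005411698671927
20 -129.3 0.479661912737245 0.1181159790273494
21 -137.3 0.469508540485004 0.12768403301319295
22 -145.3 0.46078559589692625 0.1385720476569156
23 -153.3 0.45366286116721627 0.15056810013841035
```

>>> apply_moves --plan '[{"tx":-1,"ty":1,"tz":-40,"rx":0,"ry":0,"rz":0,"jaw":0.5},{"tx":-1,"ty":1,"tz":-77,"rx":0,"ry":0,"rz":0,"jaw":0.5},{"tx":-1,"ty":1,"tz":-77,"rx":0,"ry":0,"rz":0,"jaw":-0.3},{"tx":-1,"ty":1,"tz":-77,"rx":0,"ry":0,"rz":0,"jaw":-0.3},{"tx":-1,"ty":1,"tz":-77,"rx":0,"ry":0,"rz":0,"jaw":-0.3},{"tx":-1,"ty":1,"tz":-77,"rx":0,"ry":0,"rz":0,"jaw":-0.3}]'

```text
time_s: 2.05
position: [0.6309, 0.243, 0.0387]
tool_rot: [[-0.862, -0.507, -0.004], [-0.507, 0.862, -0.003], [0.005, -0.0, -1.0]]
ft_force: [-0.3, -0.0, 1.4]
grip_width: 0.0298
```

Run:
```python
import numpy as np
p=np.array([630.9,243.0])
for k in range(1,13):
    th=np.radians(30.5-8*k);print(k,np.round(np.array([543+100*np.cos(th),195+100*np.sin(th)])-p),round(-.14*k,2))
```

```text
1 [  4. -10.] -0.14
2 [  9. -23.] -0.28
3 [ 11. -37.] -0.42
4 [ 12. -51.] -0.56
5 [ 11. -65.] -0.7
6 [  7. -78.] -0.84
7 [  2. -91.] -0.98
8 [  -5. -103.] -1.12
9 [ -13. -114.] -1.26
10 [ -23. -124.] -1.4
11 [ -34. -132.] -1.54
12 [ -46. -139.] -1.68
```

>>> apply_moves --plan '[{"tx":4,"ty":-10,"tz":1,"rx":0,"ry":0,"rz":-0.14,"jaw":-0.3},{"tx":9,"ty":-23,"tz":1,"rx":0,"ry":0,"rz":-0.28,"jaw":-0.3},{"tx":11,"ty":-37,"tz":1,"rx":0,"ry":0,"rz":-0.42,"jaw":-0.3},{"tx":12,"ty":-51,"tz":1,"rx":0,"ry":0,"rz":-0.56,"jaw":-0.3},{"tx":11,"ty":-65,"tz":1,"rx":0,"ry":0,"rz":-0.7,"jaw":-0.3},{"tx":7,"ty":-78,"tz":1,"rx":0,"ry":0,"rz":-0.84,"jaw":-0.3},{"tx":2,"ty":-91,"tz":1,"rx":0,"ry":0,"rz":-0.98,"jaw":-0.3},{"tx":-5,"ty":-103,"tz":1,"rx":0,"ry":0,"rz":-1.12,"jaw":-0.3},{"tx":-13,"ty":-114,"tz":1,"rx":0,"ry":0,"rz":-1.26,"jaw":-0.3},{"tx":-23,"ty":-124,"tz":1,"rx":0,"ry":0,"rz":-1.4,"jaw":-0.3},{"tx":-34,"ty":-132,"tz":1,"rx":0,"ry":0,"rz":-1.54,"jaw":-0.3},{"tx":-46,"ty":-139,"tz":1,"rx":0,"ry":0,"rz":-1.68,"jaw":-0.3}]'

```text
time_s: 3.25
position: [0.5856, 0.1036, 0.0414]
tool_rot: [[-0.405, 0.914, 0.002], [0.914, 0.405, 0.004], [0.003, 0.003, -1.0]]
ft_force: [-0.0, 0.4, 0.6]
grip_width: 0.0297
```

Run:
```python
from rig import env
import cv2,pickle
for n in ['wrist']:
    d=env.get_image(n);cv2.imwrite(f'pics/{n}2.png',d['image'][:,:,::-1]);pickle.dump(d,open(f'{n}2.pkl','wb'))
s=env.observe();print(s['time_s'],s['q'],s['position'],s['grip_width'],s['ft_force'])
import numpy as np
p=s['position'][:2]*1000;y=s['tool_rot'][:,1];print(np.degrees(np.arctan2(p[1]-195,p[0]-543)),np.degrees(np.arctan2(y[1],y[0])))
for k in range(1,13):
    th=-65.5-8*k
    if th<-159: th=-159
    t=np.radians(th);print(k,th,np.round(np.array([543+100*np.cos(t),195+100*np.sin(t)])-p))
```

```text
3.3 [ -1.51867646  37.08107957  81.85844056   0.24478768  61.12172557
 -25.12231496] [0.58365857 0.10303093 0.0412055 ] 0.0298632626873827 [ 0.0864544   0.02883314 -0.18154506]
-66.15027545497304 23.485235710173644
1 -73.5 [-12.  -4.]
2 -81.5 [-26.  -7.]
3 -89.5 [-40.  -8.]
4 -97.5 [-54.  -7.]
5 -105.5 [-67.  -4.]
6 -113.5 [-81.   0.]
7 -121.5 [-93.   7.]
8 -129.5 [-104.   15.]
9 -137.5 [-114.   24.]
10 -145.5 [-123.   35.]
11 -153.5 [-130.   47.]
12 -159 [-134.   56.]
```

View pics/wrist2.png

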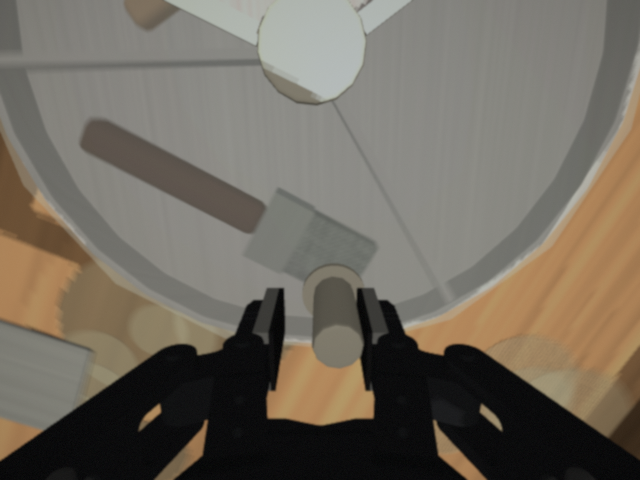

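>>> apply_moves --plan '[{"tx":-12,"ty":-4,"tz":0,"rx":0,"ry":0,"rz":-0.14,"jaw":-0.3},{"tx":-26,"ty":-7,"tz":0,"rx":0,"ry":0,"rz":-0.28,"jaw":-0.3},{"tx":-40,"ty":-8,"tz":0,"rx":0,"ry":0,"rz":-0.42,"jaw":-0.3},{"tx":-54,"ty":-7,"tz":0,"rx":0,"ry":0,"rz":-0.56,"jaw":-0.3},{"tx":-67,"ty":-4,"tz":0,"rx":0,"ry":0,"rz":-0.7,"jaw":-0.3},{"tx":-81,"ty":0,"tz":0,"rx":0,"ry":0,"rz":-0.84,"jaw":-0.3},{"tx":-93,"ty":7,"tz":0,"rx":0,"ry":0,"rz":-0.98,"jaw":-0.3},{"tx":-104,"ty":15,"tz":0,"rx":0,"ry":0,"rz":-1.12,"jaw":-0.3},{"tx":-114,"ty":24,"tz":0,"rx":0,"ry":0,"rz":-1.26,"jaw":-0.3},{"tx":-123,"ty":35,"tz":0,"rx":0,"ry":0,"rz":-1.4,"jaw":-0.3},{"tx":-130,"ty":47,"tz":0,"rx":0,"ry":0,"rz":-1.54,"jaw":-0.3},{"tx":-132,"ty":53,"tz":0,"rx":0,"ry":0,"rz":-1.6,"jaw":-0.3}]'

```text
time_s: 4.5
position: [0.4518, 0.1569, 0.0423]
tool_rot: [[0.929, 0.371, 0.006], [0.371, -0.929, 0.001], [0.006, 0.001, -1.0]]
ft_force: [0.2, -3.2, 0.5]
grip_width: 0.0302
```

```bash
cat > snap.py <<'E'
from rig import env
import cv2,pickle,sys
for n in sys.argv[2:]:
    d=env.get_image(n);cv2.imwrite(f'pics/{n}{sys.argv[1]}.png',d['image'][:,:,::-1]);pickle.dump(d,open(f'{n}{sys.argv[1]}.pkl','wb'))
s=env.observe();print(s['time_s'],s['q'].round(1),s['position'].round(4),s['tool_rot'].round(3).tolist(),s['grip_width'],s['ft_force'].round(1))
E
python3 snap.py 3 wrist top
```

```text
4.6 [  4.9  28.5 100.9   0.   50.3  72.9] [0.4522 0.1568 0.0422] [[0.927, 0.374, 0.006], [0.374, -0.927, 0.001], [0.006, 0.001, -1.0]] 0.029798662896062998 [ 0.2 -0.3  0.7]
```

View pics/wrist3.png

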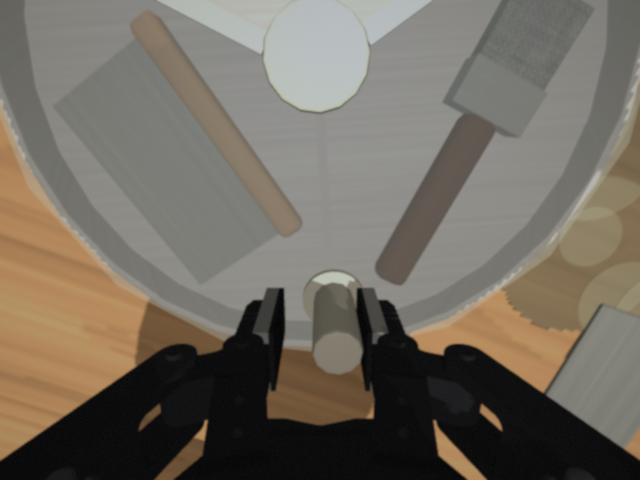

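>>> apply_moves --plan '[{"tx":0,"ty":0,"tz":0,"rx":0,"ry":0,"rz":0,"jaw":0.0},{"tx":0,"ty":0,"tz":45,"rx":0,"ry":0,"rz":0,"jaw":0.0},{"tx":0,"ty":0,"tz":90,"rx":0,"ry":0,"rz":0,"jaw":0.3},{"tx":2,"ty":-40,"tz":110,"rx":0,"ry":0,"rz":0,"jaw":0.5},{"tx":4,"ty":-85,"tz":120,"rx":0,"ry":0,"rz":0,"jaw":0.5},{"tx":7,"ty":-130,"tz":120,"rx":0,"ry":0,"rz":0,"jaw":0.5},{"tx":10,"ty":-175,"tz":120,"rx":0,"ry":0,"rz":-0.03,"jaw":0.5},{"tx":13,"ty":-220,"tz":120,"rx":0,"ry":0,"rz":-0.03,"jaw":0.5},{"tx":16,"ty":-265,"tz":120,"rx":0,"ry":0,"rz":-0.03,"jaw":0.5},{"tx":19,"ty":-310,"tz":120,"rx":0,"ry":0,"rz":-0.03,"jaw":0.5},{"tx":23,"ty":-356,"tz":120,"rx":0,"ry":0,"rz":-0.03,"jaw":0.5},{"tx":23,"ty":-356,"tz":120,"rx":0,"ry":0,"rz":-0.03,"jaw":0.5}]'

```text
time_s: 5.8
position: [0.4755, -0.2046, 0.1624]
tool_rot: [[0.939, 0.344, 0.007], [0.344, -0.939, -0.001], [0.007, 0.004, -1.0]]
ft_force: [0.5, 0.8, -0.0]
grip_width: 0.0637
```

```bash
python3 snap.py 4 wrist top
```

```text
5.9 [-36.2  21.9  86.6   0.3  71.3  33.5] [ 0.4749 -0.2001  0.1622] [[0.938, 0.346, 0.006], [0.346, -0.938, 0.001], [0.006, 0.001, -1.0]] 0.06431427497764039 [ 0.4  0.  -0.3]
```

View pics/wrist4.png

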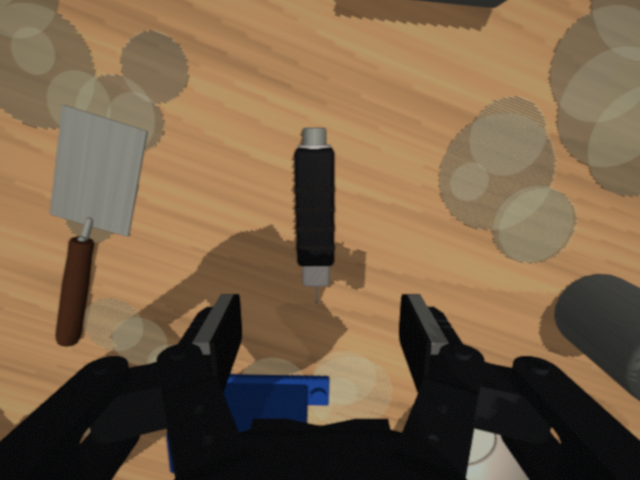

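View pics/top4.png

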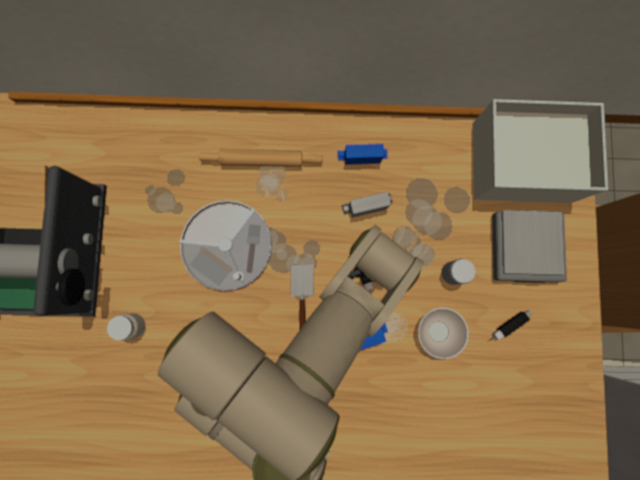

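Run:
```python
from h import *
np.set_printoptions(precision=4,suppress=True)
w=load('wrist4');t=load('top4');t0=load('top0');s=load('scene0')
im=w['image'];m=(im.max(2)<40).astype(np.uint8);m[275:]=0;m[:140]=0;m[:,:285]=0;m[:,345:]=0
n,l,st,ce=cv2.connectedComponentsWithStats(m);k=1+np.argmax(st[1:,4]);print(st[k],ce[k])
pts=np.argwhere(l==k)[:,::-1].astype(np.float32);bx=cv2.boxPoints(cv2.minAreaRect(pts));print(bx)
for q in bx: print(onz(w,q,.03))
for p in [(314,128),(314,150),(315,264),(317,286)]:print(p,onz(w,p,.03),onz(w,p,.015))
c=np.array([.543,.195,0])
a=t['image'][190:305,165:290,::-1];cv2.imwrite('pics/zt4.png',cv2.resize(a,None,fx=4.6,fy=4.6,interpolation=2))
cv2.imwrite('pics/zs0.png',cv2.resize(s['image'][205:265,245:305,::-1],None,fx=8,fy=8,interpolation=2))
cv2.imwrite('pics/zst.png',cv2.resize(t0['image'][180:225,335:400,::-1],None,fx=10,fy=10,interpolation=2))
```

```text
[ 295  149   39  117 4276] [314.329  206.6066]
[[295. 149.]
 [333. 149.]
 [333. 265.]
 [295. 265.]]
[ 0.522  -0.1695  0.03  ]
[ 0.5313 -0.195   0.03  ]
[ 0.4484 -0.2264  0.03  ]
[ 0.4382 -0.1985  0.03  ]
(314, 128) [ 0.5402 -0.1774  0.03  ] [ 0.54   -0.1773  0.015 ]
(314, 150) [ 0.526  -0.1825  0.03  ] [ 0.525  -0.1827  0.015 ]
(315, 264) [ 0.4444 -0.2129  0.03  ] [ 0.4389 -0.2147  0.015 ]
(317, 286) [ 0.4273 -0.2208  0.03  ] [ 0.4209 -0.2231  0.015 ]
```

View pics/zt4.png

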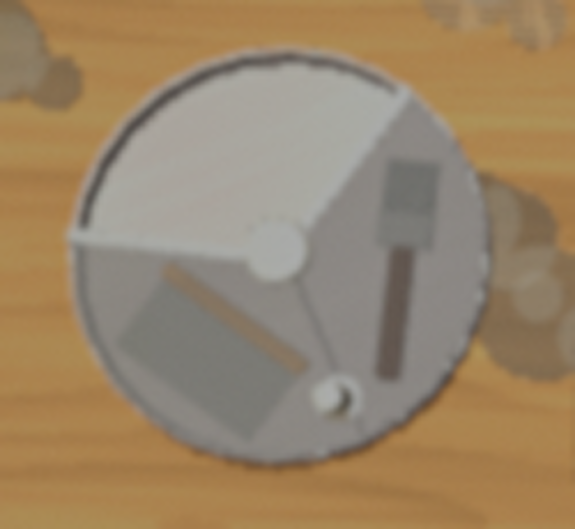

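View pics/zs0.png

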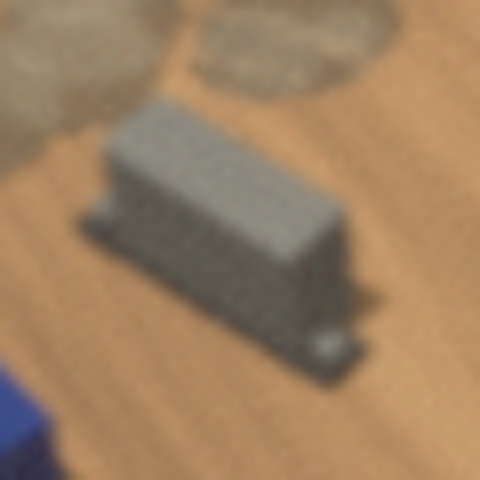

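View pics/zst.png

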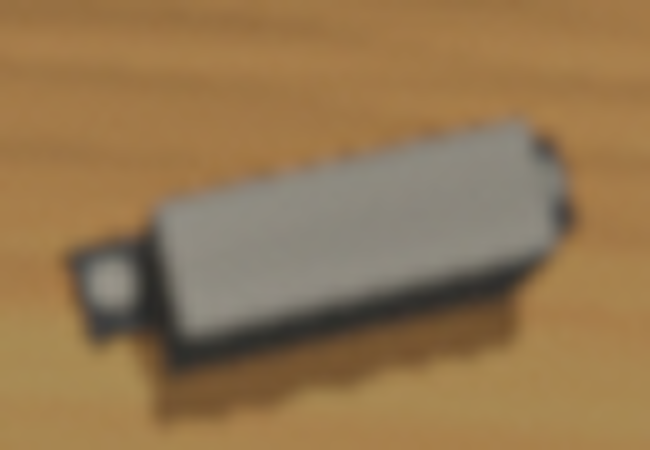

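Run:
```python
from h import *
np.set_printoptions(precision=4,suppress=True)
t0=load('top0');s=load('scene0');w=load('wrist4')
g=lambda p:(335+(p[0]-4.5)/10,180+(p[1]-4.5)/10)
P=[onz(t0,g(p),.07) for p in [(180,338),(550,243),(158,205),(528,118)]];print(P)
for a,b in [(0,1),(2,3)]:
  d=P[a]-P[b];print(np.linalg.norm(d),np.degrees(np.arctan2(d[1],d[0]))-90)
h=lambda p:(245+(p[0]-3.5)/8,205+(p[1]-3.5)/8)
for p in [(345,212),(165,98),(292,260),(105,150)]: print('scene',onz(s,h(p),.07))
```

```text
[array([ 0.6342, -0.1643,  0.07  ]), array([ 0.6644, -0.2677,  0.07  ]), array([ 0.6719, -0.1574,  0.07  ]), array([ 0.7001, -0.2612,  0.07  ])]
0.10780619649941504 16.263430098513098
0.10760667432209817 15.177295698084293
scene [ 0.6395 -0.1626  0.07  ]
scene [ 0.6654 -0.2644  0.07  ]
scene [ 0.6724 -0.1535  0.07  ]
scene [ 0.7025 -0.254   0.07  ]
```

>>> apply_moves --plan '[{"tx":2,"ty":0,"tz":-45,"rx":0,"ry":0,"rz":0,"jaw":0.3},{"tx":2,"ty":0,"tz":-90,"rx":0,"ry":0,"rz":0,"jaw":0.3},{"tx":2,"ty":0,"tz":-125,"rx":0,"ry":0,"rz":0,"jaw":0.3},{"tx":2,"ty":0,"tz":-145,"rx":0,"ry":0,"rz":0,"jaw":0.3},{"tx":2,"ty":0,"tz":-154,"rx":0,"ry":0,"rz":0,"jaw":0.3},{"tx":2,"ty":0,"tz":-154,"rx":0,"ry":0,"rz":0,"jaw":0.3}]' --grip_force 60

```text
time_s: 6.5
position: [0.4769, -0.1992, 0.0079]
tool_rot: [[0.938, 0.348, 0.005], [0.348, -0.938, 0.002], [0.005, -0.0, -1.0]]
ft_force: [0.7, -0.2, -0.4]
grip_width: 0.0554
```

>>> apply_moves --plan '[{"tx":0,"ty":0,"tz":0,"rx":0,"ry":0,"rz":0,"jaw":-0.6},{"tx":0,"ty":0,"tz":0,"rx":0,"ry":0,"rz":0,"jaw":-0.6},{"tx":0,"ty":0,"tz":0,"rx":0,"ry":0,"rz":0,"jaw":-0.6},{"tx":0,"ty":0,"tz":0,"rx":0,"ry":0,"rz":0,"jaw":-0.6},{"tx":0,"ty":0,"tz":5,"rx":0,"ry":0,"rz":0,"jaw":-0.6},{"tx":0,"ty":0,"tz":15,"rx":0,"ry":0,"rz":0,"jaw":-0.6},{"tx":0,"ty":0,"tz":18,"rx":0,"ry":0,"rz":-0.087,"jaw":-0.6},{"tx":0,"ty":0,"tz":18,"rx":0,"ry":0,"rz":-0.087,"jaw":-0.6}]' --grip_force 70

```text
time_s: 7.3
position: [0.4772, -0.1995, 0.0271]
tool_rot: [[0.964, 0.264, 0.007], [0.264, -0.964, 0.0], [0.006, 0.001, -1.0]]
ft_force: [-0.5, 0.7, -2.2]
grip_width: 0.0288
```

```bash
python3 snap.py 5 wrist scene
python3 - <<'E'
from h import *
b=load('scene5')['image'][150:300,220:420,::-1];cv2.imwrite('pics/zs5.png',cv2.resize(b,None,fx=4,fy=4,interpolation=2))
E
```

```text
7.4 [-35.9  32.7  95.5   0.3  51.5  38.4] [ 0.4769 -0.1992  0.0263] [[0.964, 0.267, 0.005], [0.267, -0.964, 0.001], [0.006, 0.0, -1.0]] 0.02843182502834161 [-0.  -0.1 -1. ]
```

View pics/wrist5.png

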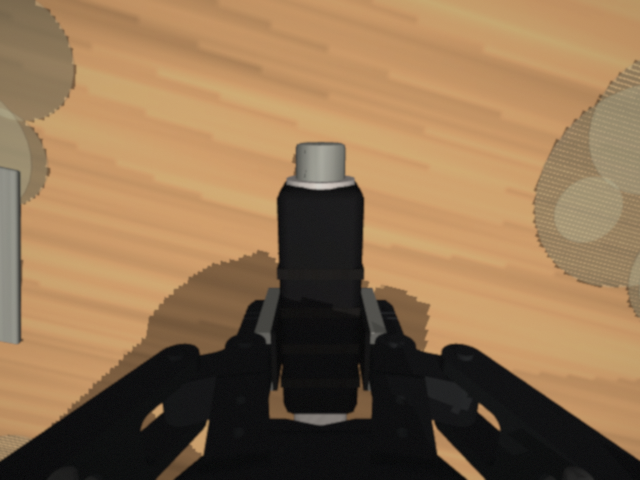

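View pics/zs5.png

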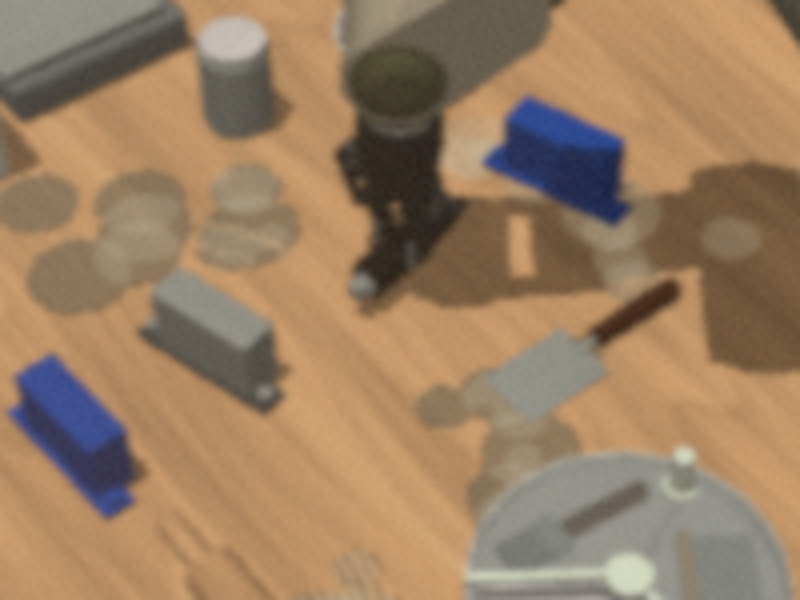

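Run:
```python
from h import *
w=load('wrist5')
for z in (.034,.042):print(onz(w,(320,143),z),onz(w,(320,180),z))
```

```text
[ 0.54169636 -0.18221239  0.034     ] [ 0.52914231 -0.18566356  0.034     ]
[ 0.54207546 -0.18209685  0.042     ] [ 0.53025817 -0.18534548  0.042     ]
```

>>> apply_moves --plan '[{"tx":30,"ty":-13,"tz":3,"rx":0,"ry":0,"rz":0,"jaw":-0.6},{"tx":60,"ty":-26,"tz":3,"rx":0,"ry":0,"rz":0,"jaw":-0.6},{"tx":80,"ty":-36,"tz":3,"rx":0,"ry":0,"rz":0,"jaw":-0.6},{"tx":87,"ty":-39,"tz":3,"rx":0,"ry":0,"rz":0,"jaw":-0.6},{"tx":87,"ty":-39,"tz":3,"rx":0,"ry":0,"rz":0,"jaw":-0.6}]'

```text
time_s: 7.9
position: [0.5639, -0.2382, 0.0288]
tool_rot: [[0.963, 0.268, 0.005], [0.268, -0.963, 0.002], [0.005, -0.0, -1.0]]
ft_force: [-0.2, 1.3, -1.8]
grip_width: 0.0281
```

```bash
python3 snap.py 6 wrist
```

```text
7.95 [-34.1  39.4  79.3   0.3  61.2  40.3] [ 0.5631 -0.2377  0.0289] [[0.963, 0.268, 0.004], [0.268, -0.963, 0.002], [0.005, -0.001, -1.0]] 0.028598411819195778 [-0.8 -0.4 -1.2]
```

View pics/wrist6.png

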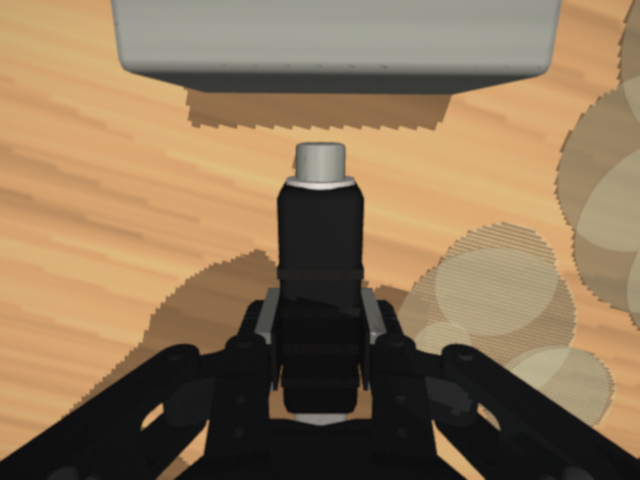

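>>> apply_moves --plan '[{"tx":10,"ty":3,"tz":0,"rx":0,"ry":0,"rz":0,"jaw":-0.6},{"tx":17,"ty":5,"tz":0,"rx":0,"ry":0,"rz":0,"jaw":-0.6},{"tx":22,"ty":6,"tz":0,"rx":0,"ry":0,"rz":0,"jaw":-0.6},{"tx":25,"ty":7,"tz":0,"rx":0,"ry":0,"rz":0,"jaw":-0.6},{"tx":27,"ty":7,"tz":0,"rx":0,"ry":0,"rz":0,"jaw":-0.6},{"tx":27,"ty":7,"tz":0,"rx":0,"ry":0,"rz":0,"jaw":-0.6}]'

```text
time_s: 8.55
position: [0.5893, -0.23, 0.0287]
tool_rot: [[0.963, 0.269, 0.001], [0.269, -0.963, 0.003], [0.002, -0.003, -1.0]]
ft_force: [-4.4, 0.7, 0.8]
grip_width: 0.0285
```

>>> apply_moves --plan '[{"tx":3,"ty":1,"tz":0,"rx":0,"ry":0,"rz":0,"jaw":-0.6},{"tx":5,"ty":1,"tz":0,"rx":0,"ry":0,"rz":0,"jaw":-0.6},{"tx":6,"ty":2,"tz":0,"rx":0,"ry":0,"rz":0,"jaw":-0.6},{"tx":6,"ty":2,"tz":0,"rx":0,"ry":0,"rz":0,"jaw":-0.6}]'

```text
time_s: 8.95
position: [0.5931, -0.2287, 0.0287]
tool_rot: [[0.963, 0.269, -0.004], [0.269, -0.963, 0.002], [-0.004, -0.003, -1.0]]
ft_force: [-12.5, -4.7, 3.5]
grip_width: 0.0286
```

```bash
python3 snap.py 7 wrist
```

```text
9.0 [-31.7  41.5  74.5  -0.   64.3  42.7] [ 0.5931 -0.2287  0.0287] [[0.963, 0.269, -0.004], [0.269, -0.963, 0.002], [-0.003, -0.004, -1.0]] 0.028669672741671356 [-13.4  -6.3   3.6]
```

View pics/wrist7.png

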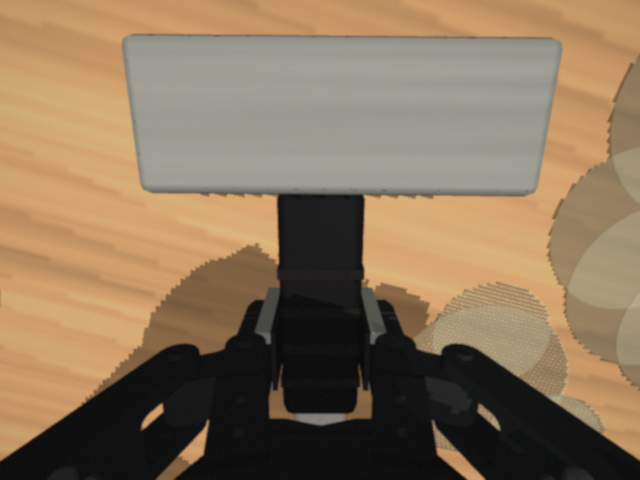

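>>> apply_moves --plan '[{"tx":4,"ty":1,"tz":0,"rx":0,"ry":0,"rz":0,"jaw":-0.6},{"tx":6,"ty":2,"tz":0,"rx":0,"ry":0,"rz":0,"jaw":-0.6},{"tx":6,"ty":2,"tz":0,"rx":0,"ry":0,"rz":0,"jaw":-0.6}]'

```text
time_s: 9.3
position: [0.5933, -0.2286, 0.0289]
tool_rot: [[0.963, 0.268, -0.018], [0.268, -0.963, 0.001], [-0.017, -0.006, -1.0]]
ft_force: [-32.7, -11.7, 12.6]
grip_width: 0.0286
```

>>> apply_moves --plan '[{"tx":-5,"ty":-1,"tz":0,"rx":0,"ry":0,"rz":0,"jaw":-0.6},{"tx":-15,"ty":-4,"tz":0,"rx":0,"ry":0,"rz":0,"jaw":-0.6},{"tx":-35,"ty":-10,"tz":0,"rx":0,"ry":0,"rz":0,"jaw":-0.6},{"tx":-35,"ty":-10,"tz":0,"rx":0,"ry":0,"rz":0,"jaw":-0.6}]'

```text
time_s: 9.7
position: [0.5567, -0.2388, 0.0288]
tool_rot: [[0.963, 0.267, -0.019], [0.268, -0.964, 0.002], [-0.018, -0.007, -1.0]]
ft_force: [0.1, 0.9, -1.5]
grip_width: 0.0288
```

```bash
python3 snap.py 8 wrist; python3 -c "
from h import *
w=load('wrist8');print(onz(w,(320,165),.036),onz(w,(320,180),.036))"
```

```text
9.75 [-34.1  39.4  79.2  -0.6  62.3  40.6] [ 0.5579 -0.2387  0.029 ] [[0.963, 0.268, -0.018], [0.268, -0.963, 0.001], [-0.017, -0.006, -1.0]] 0.028531375114507616 [-0.6  0.1 -1.2]
[ 0.61416694 -0.223311    0.036     ] [ 0.60904406 -0.22473751  0.036     ]
```

View pics/wrist8.png

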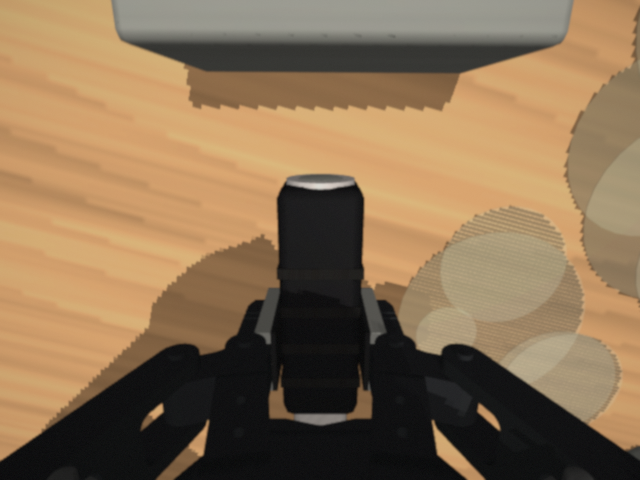

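>>> apply_moves --plan '[{"tx":0,"ty":0,"tz":30,"rx":0,"ry":-0.018,"rz":0,"jaw":-0.6},{"tx":0,"ty":10,"tz":65,"rx":0,"ry":-0.018,"rz":0.1,"jaw":-0.6},{"tx":0,"ty":35,"tz":90,"rx":0,"ry":-0.018,"rz":0.2,"jaw":-0.6},{"tx":2,"ty":65,"tz":95,"rx":0,"ry":-0.018,"rz":0.3,"jaw":-0.6},{"tx":5,"ty":100,"tz":95,"rx":0,"ry":-0.018,"rz":0.4,"jaw":-0.6},{"tx":10,"ty":135,"tz":95,"rx":0,"ry":-0.018,"rz":0.5,"jaw":-0.6},{"tx":15,"ty":170,"tz":95,"rx":0,"ry":-0.018,"rz":0.6,"jaw":-0.6},{"tx":20,"ty":205,"tz":95,"rx":0,"ry":-0.018,"rz":0.7,"jaw":-0.6},{"tx":25,"ty":240,"tz":95,"rx":0,"ry":-0.018,"rz":0.8,"jaw":-0.6},{"tx":30,"ty":275,"tz":95,"rx":0,"ry":-0.018,"rz":0.9,"jaw":-0.6},{"tx":35,"ty":310,"tz":95,"rx":0,"ry":-0.018,"rz":1.0,"jaw":-0.6},{"tx":40,"ty":340,"tz":95,"rx":0,"ry":-0.018,"rz":1.1,"jaw":-0.6}]'

```text
time_s: 10.95
position: [0.5982, 0.1039, 0.1241]
tool_rot: [[0.193, 0.981, 0.006], [0.981, -0.193, -0.006], [-0.005, 0.007, -1.0]]
ft_force: [-0.1, -0.3, -1.6]
grip_width: 0.0287
```

```bash
python3 snap.py 9
```

```text
10.95 [-1.2 32.6 74.4 -0.4 72.6 10.1] [0.5982 0.1039 0.1241] [[0.193, 0.981, 0.006], [0.981, -0.193, -0.006], [-0.005, 0.007, -1.0]] 0.028713648291608898 [-0.1 -0.3 -1.6]
```

>>> apply_moves --plan '[{"tx":4,"ty":35,"tz":0,"rx":0.006,"ry":0.006,"rz":0.13,"jaw":-0.6},{"tx":8,"ty":70,"tz":0,"rx":0.006,"ry":0.006,"rz":0.26,"jaw":-0.6},{"tx":12,"ty":100,"tz":0,"rx":0.006,"ry":0.006,"rz":0.39,"jaw":-0.6},{"tx":14,"ty":118,"tz":-10,"rx":0.006,"ry":0.006,"rz":0.52,"jaw":-0.6},{"tx":14,"ty":124,"tz":-30,"rx":0.006,"ry":0.006,"rz":0.642,"jaw":-0.6},{"tx":14,"ty":124,"tz":-50,"rx":0.006,"ry":0.006,"rz":0.642,"jaw":-0.6},{"tx":14,"ty":124,"tz":-55,"rx":0.006,"ry":0.006,"rz":0.642,"jaw":-0.6},{"tx":14,"ty":124,"tz":-55,"rx":0.006,"ry":0.006,"rz":0.642,"jaw":-0.6}]'

```text
time_s: 11.75
position: [0.6122, 0.2283, 0.0687]
tool_rot: [[-0.433, 0.902, 0.0], [0.902, 0.433, 0.003], [0.002, 0.001, -1.0]]
ft_force: [-0.3, -0.8, -0.4]
grip_width: 0.0282
```

```bash
python3 snap.py 10 wrist top scene;python3 - <<'E'
from h import *
b=load('scene10')['image'][230:350,310:440,::-1];cv2.imwrite('pics/zs10.png',cv2.resize(b,None,fx=5,fy=5,interpolation=2))
E
```

```text
11.9 [ 10.   40.   69.3   0.1  70.4 -15.7] [0.6129 0.228  0.0704] [[-0.432, 0.902, 0.003], [0.902, 0.432, 0.003], [0.001, 0.004, -1.0]] 0.0286942331871556 [ 0.2 -0.9 -1. ]
```

View pics/wrist10.png

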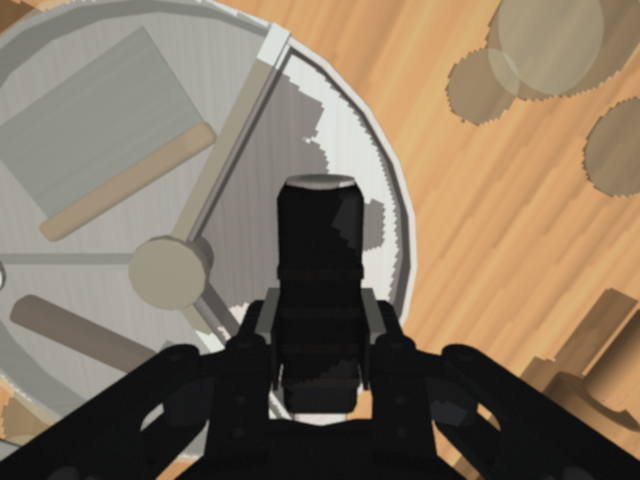

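View pics/zs10.png

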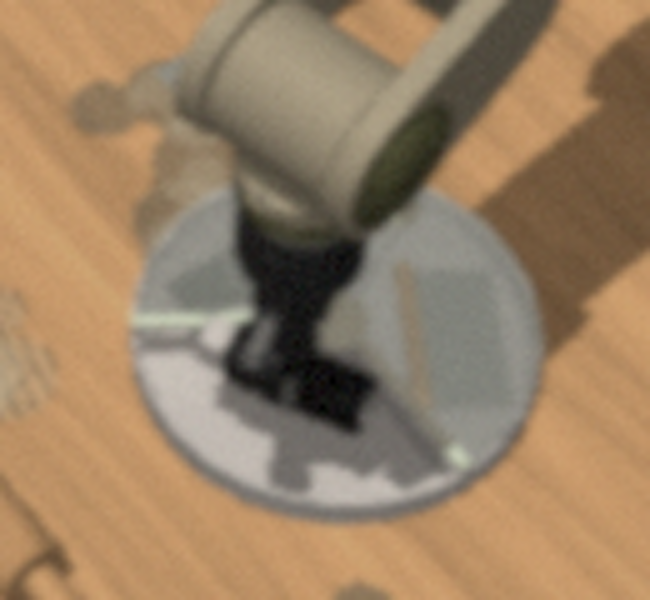

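>>> apply_moves --plan '[{"tx":0,"ty":0,"tz":-20,"rx":0,"ry":0,"rz":0,"jaw":-0.6},{"tx":0,"ty":0,"tz":-38,"rx":0,"ry":0,"rz":0,"jaw":-0.6},{"tx":0,"ty":0,"tz":-48,"rx":0,"ry":0,"rz":0,"jaw":-0.6},{"tx":0,"ty":0,"tz":-54,"rx":0,"ry":0,"rz":0,"jaw":-0.6},{"tx":0,"ty":0,"tz":-55,"rx":0,"ry":0,"rz":0,"jaw":-0.6},{"tx":0,"ty":0,"tz":-55,"rx":0,"ry":0,"rz":0,"jaw":-0.6}]'

```text
time_s: 12.5
position: [0.6133, 0.228, 0.016]
tool_rot: [[-0.432, 0.902, 0.004], [0.902, 0.432, 0.003], [0.001, 0.005, -1.0]]
ft_force: [0.3, -0.2, -1.6]
grip_width: 0.0284
```

>>> apply_moves --plan '[{"tx":0,"ty":0,"tz":-2,"rx":0,"ry":0,"rz":0,"jaw":-0.6},{"tx":0,"ty":0,"tz":-3,"rx":0,"ry":0,"rz":0,"jaw":-0.6},{"tx":0,"ty":0,"tz":-4,"rx":0,"ry":0,"rz":0,"jaw":-0.6},{"tx":0,"ty":0,"tz":-4,"rx":0,"ry":0,"rz":0,"jaw":-0.6}]'

```text
time_s: 12.9
position: [0.614, 0.2281, 0.0145]
tool_rot: [[-0.432, 0.902, 0.007], [0.902, 0.432, 0.003], [0.0, 0.008, -1.0]]
ft_force: [-2.9, -2.4, 13.0]
grip_width: 0.0286
```

>>> apply_moves --plan '[{"tx":0,"ty":0,"tz":0,"rx":0,"ry":0,"rz":0,"jaw":-0.2},{"tx":0,"ty":0,"tz":0,"rx":0,"ry":0,"rz":0,"jaw":0.0},{"tx":0,"ty":0,"tz":0,"rx":0,"ry":0,"rz":0,"jaw":0.0},{"tx":0,"ty":0,"tz":0,"rx":0,"ry":0,"rz":0,"jaw":0.0},{"tx":0,"ty":0,"tz":20,"rx":0,"ry":0,"rz":0,"jaw":0.0},{"tx":0,"ty":0,"tz":60,"rx":0,"ry":0,"rz":0,"jaw":0.0},{"tx":0,"ty":0,"tz":100,"rx":0,"ry":0,"rz":0,"jaw":0.0},{"tx":-30,"ty":0,"tz":145,"rx":0,"ry":0,"rz":0,"jaw":0.0},{"tx":-30,"ty":0,"tz":145,"rx":0,"ry":0,"rz":0,"jaw":0.0}]'

```text
time_s: 13.8
position: [0.584, 0.2288, 0.1652]
tool_rot: [[-0.433, 0.901, 0.015], [0.901, 0.433, 0.005], [-0.002, 0.016, -1.0]]
ft_force: [0.3, 0.6, 0.0]
grip_width: 0.0427
```

```bash
python3 snap.py 11 wrist top scene;python3 - <<'E'
from h import *
b=load('scene11')['image'][230:350,310:440,::-1];cv2.imwrite('pics/zs11.png',cv2.resize(b,None,fx=5,fy=5,interpolation=2))
E
```

```text
13.95 [ 10.5  32.5  68.3   0.1  78.8 -15.2] [0.5838 0.228  0.159 ] [[-0.433, 0.902, 0.006], [0.902, 0.432, 0.003], [0.0, 0.007, -1.0]] 0.042585954920805136 [-0.8 -0.2 -0.2]
```

View pics/wrist11.png

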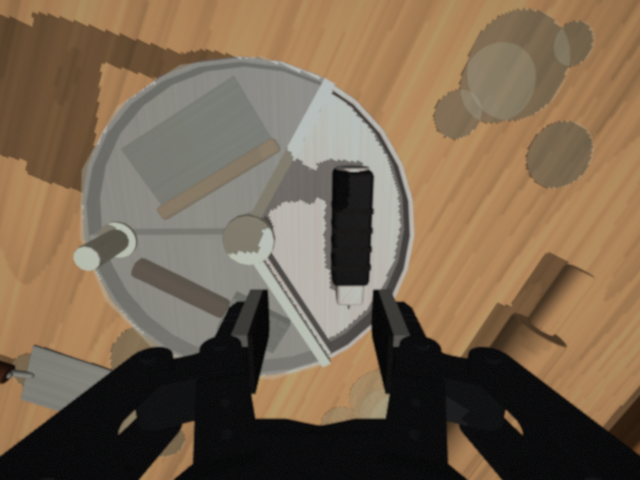

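View pics/zs11.png

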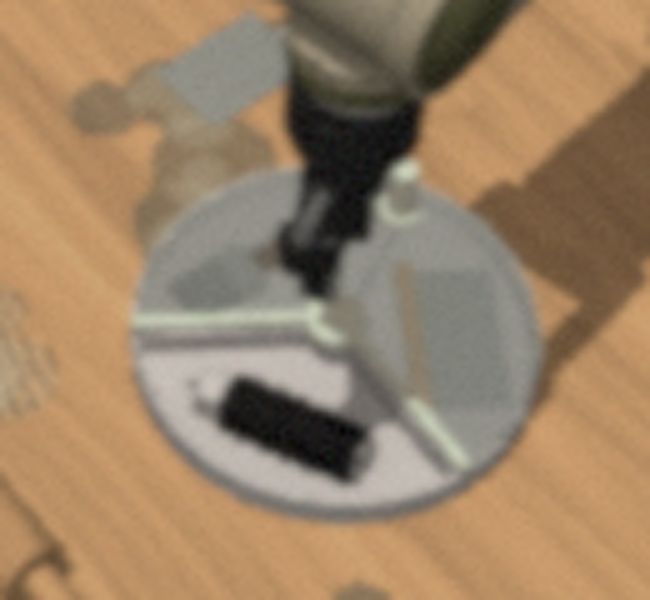

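Run:
```python
from h import *
w=load('wrist11');im=w['image'];m=(im.max(2)<45).astype(np.uint8);m[290:]=0;m[:160]=0;m[:,:325]=0;m[:,380:]=0
n,l,st,ce=cv2.connectedComponentsWithStats(m);k=1+np.argmax(st[1:,4])
r=cv2.minAreaRect(np.argwhere(l==k)[:,::-1].astype(np.float32));c=np.array([.543,.195]);a=np.radians(25.7)
X=onz(w,r[0],.035)[:2];d=X-c;print(st[k],r,'mid handle in tray frame',d@[np.cos(a),np.sin(a)],d@[-np.sin(a),np.cos(a)])
t4=load('top4')
L=onz(t4,za((330,397)),.073)[:2]-c;lu=np.degrees(np.arctan2(L[1],L[0]));print('lug',lu,'opening',lu+180,np.hypot(*L))
from rig import env
s=env.observe();print(s['time_s'],abs(s['qvel']).max())
```

```text
[ 331  169   42  116 4341] ((350.9141845703125, 226.9613037109375), (39.432716369628906, 114.95172119140625), 1.6602822542190552) mid handle in tray frame 0.07636170016898766 0.010332818577530142
lug -153.66987041316034 opening 26.33012958683966 0.10250061268053595
13.95 2.031994265308409
```

All within limits; handing in.

```bash
python3 -c "
from rig import env
print(env.close_job())"
```

```text
the job is handed in; nothing more can be done
None
```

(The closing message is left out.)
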